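# Set the grain mill to today's marker pin

### The arm

A 6-joint arm with a two-finger parallel gripper is mounted at the origin on the work surface. World frame = base frame: x ahead of the robot, y to its left, z up, the work surface at z = 0. Lengths are in m, angles in rad, forces in N, time in s.
With the tool pointing down it reaches from about 0.225 to 0.875 m from the base axis. Payload 3.4 kg.
Tool frame: the origin (TCP) lies at the very end of the fingers, on their centre line; the grasp point (between the pads) lies 19 mm behind it; x points along the fingers, y is the direction in which the jaws open and shut, and the axes are right-handed (so a half turn about x gives the same grasp; the last joint's range is limited). The gripper opens to 85 mm and grips with 20 to 120 N. Pads are 22 mm wide; open, the fingers measure 114 mm over their backs; the gripper's body (76 mm by 85 mm) begins 54 mm behind the grasp point. The pads swing forward as they close: fully open they stand 13 mm farther back than shut.
Start: joints at [-1.468, 0.276, 1.505, -0, 1.361, -0.121], TCP at [0.128, -0.561, 0.231] pointing down, gripper open.
Joint ranges: [-2.89, 2.89], [-0.75, 2.08], [0.22, 2.7], [-1.18, 4.32], [0.11, 2.71], [-2.7, 2.7]. Speed limits (rad/s): [2.57, 2.57, 3.14, 3.14, 3.14, 3.14].

### API

Orientations are given as a unit quaternion [w, x, y, z].
In Python, from rig import manip gives the robot as it stands. The module is installed in compiled form; this text tells all that it offers.
- The arm moves only by the tool play_rows, never from a script. Its argument "plan" is a list that holds one entry, the list of rows, each a list of 5 numbers: the closure, from 0 (fully open) to 1 (shut), then the shift along the tool's x, y, z in m, then the turn about the tool's x in degrees. A call has 1 to 12 rows; each row is the pose to reach, as a shift and turn from the pose measured when the call began, along the tool's axes at that moment; what a row does not reach only later rows make up. A row lasts 1/10 s, in which the tool goes at most 50 mm and 8.59 degrees, less where a joint would pass 70% of its speed; a pose out of reach is approached as far as the arm can. A call with a gripper value outside its range is refused whole. The fingers move at their own pace and stop on an object; "grip_force" is the grip in N (left out, the last holds). Time passes only in rows, so rows that repeat a pose let the fingers close. It gives the time, the measured TCP pose, the force and the opening at its end, in the units of the state.
- manip.get_state(): the state, without advancing time (a new reading comes with each control period).
- manip.get_image(name): name is "scene" or "top" or "wrist"; returns (picture, depth): 480x640x3 uint8, red, green, blue; 480x640 float32, m along the optical axis (not along the pixel's ray), 0 where there is no reading.
- manip.camera_params(name): a dict with "intrinsics" (3x3 intrinsics, pixels), "R" (3x3) and "t" (3): a world point X has camera coordinates R X + t; the wrist camera has in their place "mount" (4x4, takes a point from camera to tool coordinates, whose origin is the TCP and whose axes are the tool frame's). Camera axes: x right, y down, z forward; pixel columns grow to the right and rows downward; lengths in m; the calibration is good to about 2 mm. The wrist camera is an equidistant fisheye: a pixel r from the principal point sees the ray r / f radians off the axis. A picture is of the moment at which its call begins: read the wrist's pose just before it. camera_params takes no time and is no camera call.
- manip.sign_off(): hands the job in, once; it reports no verdict.
The state is a dict: "clock": time; "qpos": joint angles; "qd": joint speeds; "effort": joint torques, N m; "position": TCP position; "ee_rot": TCP orientation; "contact_force": force on the tool from outside, world axes, zero at the start; "moment": the same for the moment, N m; "width": finger opening in m.
Only numpy, scipy, OpenCV 4.12 (cv2) and the standard library are available. Lean on these libraries where they do the work, as an engineer would, in place of code of your own. Each camera call takes 0.05 s, during which the arm holds its last target.

### The job

Set the grain mill's coarseness for today's rye. Turn the larger of the two black wheels until the metal pointer on its far rim is in line with the one tall pin of the three that stand behind it, then let go; leave the smaller wheel on the flaker as it is.

Things in the scene. Friction and masses are not known exactly. Their poses are not given: they have to be found in the camera images.
- mill_grip (a point): Grip point of the mill's wheel: on its vertical axis, half-way along its grip bar, 27 mm above the disc, 18 mm below the bar's top. Flat black disc, 120 mm wide, on a beech housing (deck 120 mm high). The bar (64 long, 16 thick, 45 high) stands across the disc; its length points at the pointer. Turns both ways, light drag (0.12 N m), stays where left; end stops lie well past the pins.
- mill_pointer (a point): Outer tip of the pointer on the large wheel's rim: a bright metal finger 10 mm wide, 16 mm out from the rim on the side away from the robot; tip 76 mm from the wheel's axis, 155 mm above the table. Turns with the wheel. It starts to the right of all three pins, seen from the robot.
- tall_pin_top (a point): Top centre of the tall pin: upright dark steel, 12 mm thick, 75 mm tall, fixed to the mill's deck behind the wheel, 92 mm from its axis; top 195 mm above the table. Two 30 mm pins share its arc, 23 degrees apart; which of the three places it has varies. In line: the wheel's axis, pointer tip and pin on one straight line seen from above.
- flaker_pointer (a point): Outer tip of the pointer on the smaller black wheel (76 mm wide) of the flaker, a second beech machine of the same shape to the left or right of the mill; tip 54 mm from that wheel's axis, 155 mm above the table. This wheel must stay as it is.

How it is judged:
At the end, for the whole second after the job is handed in: The pointer of the mill's large wheel is in line with the tall pin to within about 10 degrees (tip no more than 22.5 mm from the pin's centre, seen from above; 16 mm when exact), and stays there (horizontal distance between mill_pointer and tall_pin_top below 0.0225 m); the robot touches nothing.
It fails at once if the flaker's smaller wheel is turned (its pointer moves more than 10 mm) (distance of flaker_pointer from where it was at the start of the episode above 0.01 m).
It also fails if it takes over 32 s, if anything falls off the work surface, if the arm or the gripper's body presses on something with over 40 N, if the wrist force passes 120 N, or if a joint passes its speed limit or range.

## Working session

There is one attempt and no reset: what is moved stays moved. The work goes in short steps, Python scripts to look and compute and a tool call to move; the robot and the scene stay as the last step left them, time stands still between calls to the robot, and variables do not carry over. Pictures are saved under pics/ and viewed, and the job is handed in when it is done.

Besides the shell and the picture viewer there is one more tool, called after ">>>" as name(argument=value, ...) on one line, values as JSON. play_rows: Moves the arm, as the interface text tells. Its arguments: {"type":"object","properties":{"plan":{"type":"array","items":{"type":"array","items":{"type":"array","items":{"type":"number"}}}},"grip_force":{"type":"number"}},"required":["plan"]}

```bash
mkdir -p pics; python3 - <<'E'
from rig import manip
import cv2,numpy as np
print(manip.get_state())
for n in("scene","top"):
    im,d=manip.get_image(n); cv2.imwrite(f"pics/{n}0.png",im[...,::-1]); np.savez(f"{n}0.npz",im=im,d=d)
    print(manip.camera_params(n))
print(manip.camera_params("wrist"))
E
```

```text
{'clock': 0.0, 'qpos': array([-1.46801643e+00,  2.76626210e-01,  1.50617156e+00,  2.05659510e-05,
        1.36070567e+00, -1.20985759e-01]), 'qd': array([-0.00061645,  0.00035674,  0.00042601,  0.00141672, -0.00046035,
       -0.0008507 ]), 'effort': array([ 1.20417313e-03, -4.16777158e+01, -2.45809829e+01, -4.94683616e-05,
        1.11404329e-02, -6.80966707e-06]), 'position': array([ 0.12754765, -0.56011464,  0.23040661]), 'ee_rot': array([ 0.07827114,  0.70269881,  0.07962208, -0.70267229]), 'contact_force': array([-0.12996003,  0.08527563, -0.6057274 ]), 'moment': array([-0.00171343,  0.01665372, -0.04858977]), 'width': 0.08506552004137195}
{'intrinsics': array([[436.48254698,   0.        , 325.06961098],
       [  0.        , 436.48254698, 240.54513205],
       [  0.        ,   0.        ,   1.        ]]), 'R': array([[-0.20186885,  0.97940002, -0.00495577],
       [ 0.7054939 ,  0.14189925, -0.69436515],
       [-0.67935802, -0.14366696, -0.71960578]]), 't': array([ 0.08438883, -0.26678144,  1.28279511])}
{'intrinsics': array([[562.05195602,   0.        , 311.79630075],
       [  0.        , 562.05195602, 238.04584993],
       [  0.        ,   0.        ,   1.        ]]), 'R': array([[-0.12338474, -0.99234687, -0.0048881 ],
       [-0.96889707,  0.12153091, -0.21556601],
       [ 0.21451031, -0.02186149, -0.97647704]]), 't': array([0.09905172, 0.64840464, 1.08599221])}
{'intrinsics': array([[371.64829954,   0.        , 318.74271444],
       [  0.        , 371.64829954, 234.02329236],
       [  0.        ,   0.        ,   1.        ]]), 'mount': array([[ 2.07706980e-04, -2.89006634e-01,  9.57327072e-01,
        -1.41807172e-01],
       [ 9.99999468e-01, -9.07496079e-04, -4.90928617e-04,
        -1.18433445e-04],
       [ 1.01065219e-03,  9.57326664e-01,  2.89006291e-01,
        -7.46917136e-02],
       [ 0.00000000e+00,  0.00000000e+00,  0.00000000e+00,
         1.00000000e+00]])}
```

View pics/scene0.png

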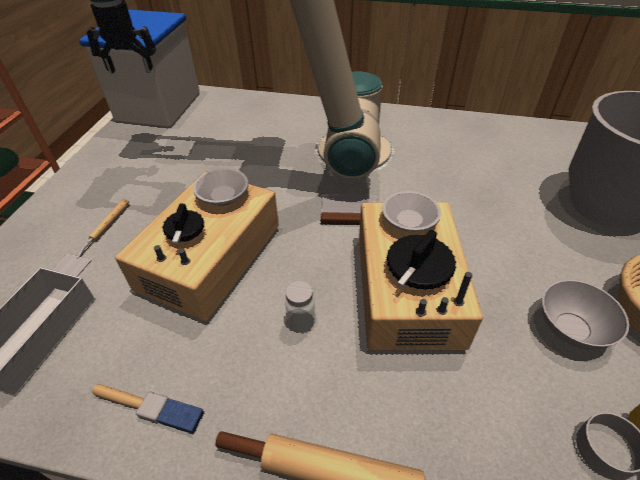

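View pics/top0.png

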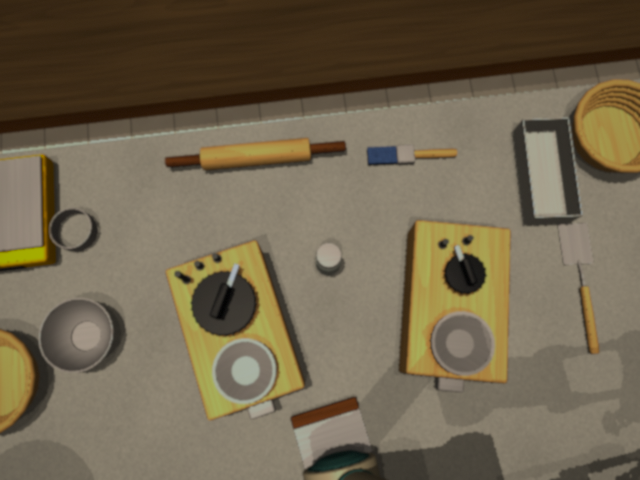

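The scene view shows the mill on the right, with its wheel at about (421,261), the pointer at (408,277) and the tall pin at (463,288). In the top view the wheel is at about (224,302), the pointer at (235,272) and the tall pin leftmost at (183,277). The pointer needs to turn towards +y (anticlockwise from above).

```bash
cat > h.py <<'E'
import numpy as np,cv2
from rig import manip
def cloud(n,d):
    c=manip.camera_params(n);K=c["intrinsics"];v,u=np.mgrid[:480,:640]
    P=np.stack([(u-K[0,2])/K[0,0]*d,(v-K[1,2])/K[1,1]*d,d],-1)
    return (P-c["t"])@c["R"]
def plane(n,uv,z):
    c=manip.camera_params(n);K=c["intrinsics"]
    r=np.linalg.inv(K)@[uv[0],uv[1],1];r=c["R"].T@r;o=-c["R"].T@c["t"]
    return o+r*(z-o[2])/r[2]
def proj(n,X):
    c=manip.camera_params(n);p=c["intrinsics"]@(c["R"]@np.array(X)+c["t"]);return p[:2]/p[2]
E
python3 - <<'E'
from h import *
boxes={"top":(185,262,262,340),"scene":(383,230,460,300)}
for n in("top","scene"):
    z=np.load(n+"0.npz");im=z["im"];P=cloud(n,z["d"])
    x0,y0,x1,y1=boxes[n];g=im.max(-1);S=P[y0:y1,x0:x1];G=g[y0:y1,x0:x1]
    I=im[y0:y1,x0:x1].astype(int); ok=z["d"][y0:y1,x0:x1]>0
    blk=(G<60)&ok
    h,e=np.histogram(S[blk][:,2],bins=np.arange(.1,.22,.005));print(n,[(round(a,3),b) for a,b in zip(e,h) if b])
    mk=((g<60)*255).astype(np.uint8);mm=np.zeros_like(mk);mm[y0:y1,x0:x1]=mk[y0:y1,x0:x1]
    disc=blk&(S[...,2]>.135)&(S[...,2]<.162)
    D=S[disc];zd=np.median(D[:,2]);print("discz",zd)
    q=D[:,:2].astype(np.float32);c,r=cv2.minEnclosingCircle(q);print("circ",c,r)
    top=blk&(S[...,2]>.185);B=S[top];rb=cv2.minAreaRect(B[:,:2].astype(np.float32));print("bar",rb,np.median(B[:,2]),len(B))
    met=(I.min(-1)>120)&(I.max(-1)-I.min(-1)<40)&(S[...,2]>.14)
    print("met",met.sum());M=S[met]
    if len(M): print("metal rect",cv2.minAreaRect(M[:,:2].astype(np.float32)),np.median(M[:,2]))
    dd=P[(P[...,2]>.11)&(P[...,2]<.13)&(abs(P[...,0]-.5)<.3)&(P[...,1]>0.05)&(P[...,1]<.4)];print("deck z",np.median(dd[:,2]))
    pin=(P[...,2]>.175)&(P[...,2]<.205)&(g<90)&(P[...,0]>.3)
    nn,l,st,ce=cv2.connectedComponentsWithStats(pin.astype(np.uint8))
    for i in range(1,nn):
        if st[i,4]>4: print("high comp",ce[i],st[i,4],P[l==i].mean(0),P[l==i][:,2].max())
for n in("top","scene"):
    im=np.load(n+"0.npz")["im"]; a=(160,232,80,115) if n=="top" else (380,225,110,105)
    x,y,w,h_=a; cv2.imwrite(f"pics/{n}_crop.png",cv2.resize(im[y:y+h_,x:x+w,::-1],None,fx=5,fy=5,interpolation=cv2.INTER_CUBIC))
E
```

```text
top [(np.float64(0.115), np.int64(5)), (np.float64(0.12), np.int64(15)), (np.float64(0.125), np.int64(7)), (np.float64(0.13), np.int64(6)), (np.float64(0.135), np.int64(8)), (np.float64(0.14), np.int64(11)), (np.float64(0.145), np.int64(22)), (np.float64(0.15), np.int64(801)), (np.float64(0.155), np.int64(955)), (np.float64(0.16), np.int64(21)), (np.float64(0.165), np.int64(14)), (np.float64(0.17), np.int64(21)), (np.float64(0.175), np.int64(18)), (np.float64(0.18), np.int64(21)), (np.float64(0.185), np.int64(17)), (np.float64(0.19), np.int64(23)), (np.float64(0.195), np.int64(181)), (np.float64(0.2), np.int64(126))]
discz 0.15514415973072154
circ (0.5511156916618347, 0.2040780484676361) 0.07599563896656036
bar ((0.5354657173156738, 0.1998264640569687), (0.017064165323972702, 0.06388624757528305), 64.76705932617188) 0.19921950163483462 347
met 122
metal rect ((0.5339277982711792, 0.17277312278747559), (0.14168624579906464, 0.02346331998705864), 2.509159803390503) 0.1591470667565804
deck z 0.12016043425941121
high comp [468.83482143 271.18303571] 224 [ 0.53368434 -0.25639293  0.184102
[... 831 characters left out ...]
int64(133))]
discz 0.15547324931827944
circ (0.5299628973007202, 0.21803390979766846) 0.08395859599113464
bar ((0.5355613231658936, 0.2003936767578125), (0.016029605641961098, 0.06370866298675537), 64.68190002441406) 0.19967339631716788 331
met 110
metal rect ((0.5832739472389221, 0.17440354824066162), (0.01414742786437273, 0.04350040480494499), 65.09522247314453) 0.1595440382687
deck z 0.12053334976248883
high comp [179.56069364 213.86705202] 173 [ 0.53813724 -0.25402927  0.18313909] 0.1875382584493425
high comp [423.99026764 246.0973236 ] 411 [0.54263507 0.19932285 0.19435859] 0.2026992339684436
high comp [466.70666667 278.33333333] 75 [0.59535803 0.27073776 0.18820429] 0.19718920834703788
```

```bash
cat >> h.py <<'E'
from scipy.spatial.transform import Rotation as Ro
def rel(goal,ang=None):
    s=manip.get_state();q=s["ee_rot"];R=Ro.from_quat([q[1],q[2],q[3],q[0]]).as_matrix()
    ya=np.degrees(np.arctan2(R[1,1],R[0,1]))
    print("t",s["clock"],"pos",s["position"].round(4),"yang",ya.round(2),"xaxis",R[:,0].round(4),"q",s["qpos"].round(3),"F",s["contact_force"].round(1),"w",s["width"])
    print("shift tool",(R.T@(np.array(goal)-s["position"])).round(4))
    print("tool axes\n",R.round(3))
    if ang is not None: print("turn about x (deg)", [-(((ang+k-ya)+180)%360-180) for k in(0,180)])
E
python3 - <<'E'
from h import *
rel([.5355,.2,.32],64.7)
z=np.load("top0.npz");P=cloud("top",z["d"]);print("bowl rim z",np.percentile(P[345:400,215:275,2],99.5), P[370,245])
print("max z left",np.nanmax(P[230:420,0:640,2]))
print(proj("top",[.5355,.2,.2]),proj("scene",[.5355,.2,.2]),proj("top",[.594,.27,.195]),proj("scene",[.594,.27,.195]))
E
```

```text
t 0.1 pos [ 0.1276 -0.5602  0.2305] yang -77.18 xaxis [-2.0e-04  1.7e-03 -1.0e+00] q [-1.468  0.277  1.506  0.     1.361 -0.121] F [-0.1 -0.6  0.3] w 0.08549791072313799
shift tool [-0.0883 -0.6508 -0.5665]
tool axes
 [[-0.     0.222 -0.975]
 [ 0.002 -0.975 -0.222]
 [-1.    -0.002 -0.   ]]
turn about x (deg) [np.float64(-141.87633659282028), np.float64(38.12366340717972)]
bowl rim z 0.15910016785243658 [0.40928234 0.17341808 0.12823503]
max z left 1.2007046279813443
[218.34439909 300.22064264] [425.17854345 240.84770261] [177.44390137 273.22343233] [467.17818396 274.95382581]
```

View pics/top_crop.png

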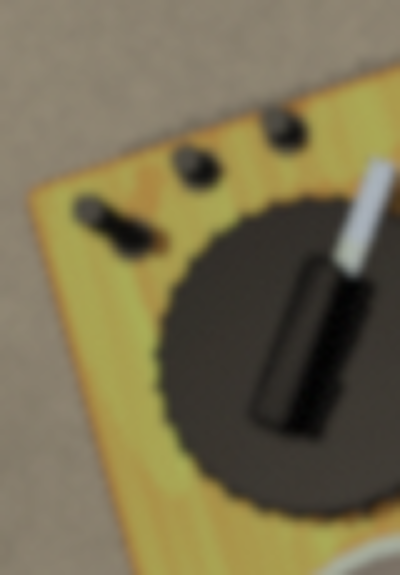

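View pics/scene_crop.png

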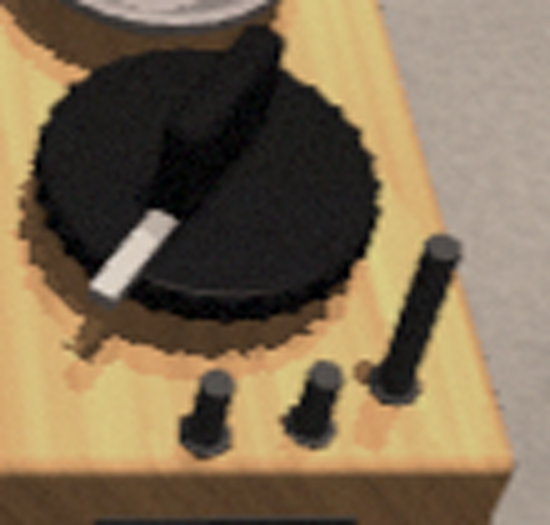

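>>> play_rows(plan=[[[0,-0.045,0,0,0],[0,-0.09,0,0,0],[0,-0.09,-0.036,-0.0315,2],[0,-0.09,-0.072,-0.063,4],[0,-0.09,-0.108,-0.0945,6],[0,-0.09,-0.144,-0.126,8],[0,-0.09,-0.18,-0.1575,11],[0,-0.09,-0.216,-0.189,13],[0,-0.09,-0.252,-0.22,15],[0,-0.09,-0.288,-0.252,17],[0,-0.09,-0.324,-0.283,19],[0,-0.09,-0.36,-0.315,21]]])

```text
clock: 1.3
position: [0.355, -0.1375, 0.3211]
ee_rot: [0.052, -0.705, 0.051, 0.705]
contact_force: [0.6, 0.0, -0.0]
width: 0.085
```

```bash
python3 -c "
from h import *
rel([.5355,.2,.28],-115.3)"
```

```text
t 1.3 pos [ 0.355  -0.1375  0.3211] yang -98.3 xaxis [ 1.0e-04  1.4e-03 -1.0e+00] q [-5.540e-01 -6.900e-02  1.685e+00  1.000e-03  1.526e+00  1.161e+00] F [ 0.6  0.  -0. ] w 0.08499757480380189
shift tool [ 0.0416 -0.36   -0.1299]
tool axes
 [[ 0.    -0.144 -0.99 ]
 [ 0.001 -0.99   0.144]
 [-1.    -0.001  0.   ]]
turn about x (deg) [np.float64(17.004515655122077), np.float64(-162.99548434487792)]
```

>>> play_rows(plan=[[[0,0,-0.04,-0.0145,2],[0,0,-0.08,-0.029,4],[0,0,-0.12,-0.0435,6],[0,0,-0.16,-0.058,8],[0,0,-0.2,-0.0725,10],[0,0,-0.24,-0.087,12],[0,0.005,-0.28,-0.101,14],[0,0.015,-0.32,-0.116,16],[0,0.03,-0.36,-0.13,17],[0,0.042,-0.36,-0.13,17],[0,0.042,-0.36,-0.13,17]]])

```text
clock: 2.4
position: [0.5342, 0.2003, 0.2766]
ee_rot: [0.153, -0.688, 0.155, 0.692]
contact_force: [-1.2, -0.6, 0.8]
width: 0.0849
```

```bash
python3 - <<'E'
from h import *
rel([.5355,.2,.165],-115.3)
im,d=manip.get_image("wrist");cv2.imwrite("pics/w1.png",im[...,::-1])
E
```

```text
t 2.4 pos [0.5342 0.2003 0.2766] yang -115.18 xaxis [-6.1e-03 -6.0e-04 -1.0e+00] q [2.360e-01 2.510e-01 1.429e+00 1.000e-03 1.468e+00 2.246e+00] F [-1.2 -0.6  0.8] w 0.0848651934829319
shift tool [ 0.1116 -0.0006 -0.0019]
tool axes
 [[-0.006 -0.426 -0.905]
 [-0.001 -0.905  0.426]
 [-1.     0.003  0.005]]
turn about x (deg) [np.float64(0.11696964868366422), np.float64(-179.88303035131634)]
```

View pics/w1.png

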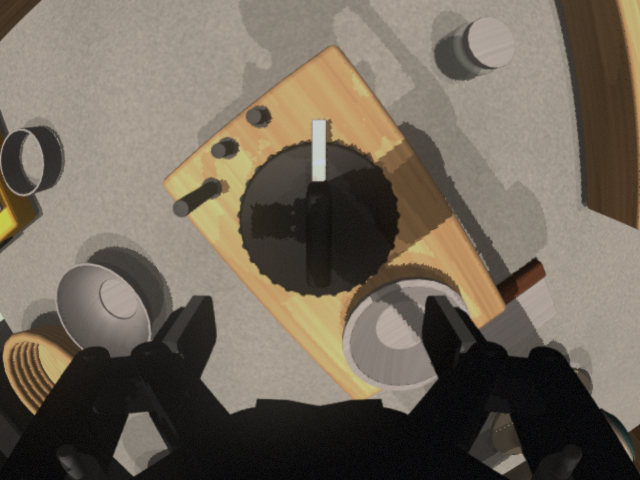

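The wrist view shows the bar centred between the fingers at column 319 and aligned with the image vertical. The tall pin is on the left at about (183,207). I'll descend next.

>>> play_rows(plan=[[[0,0.03,0,-0.001,0],[0,0.06,0,-0.002,0],[0,0.09,-0.001,-0.002,0],[0,0.105,-0.001,-0.002,0],[0,0.11,-0.001,-0.002,0],[0,0.11,-0.001,-0.002,0],[0,0.11,-0.001,-0.002,0]]])

```text
clock: 3.15
position: [0.5372, 0.1993, 0.1698]
ee_rot: [0.155, -0.69, 0.155, 0.69]
contact_force: [0.9, 0.1, -0.6]
width: 0.0853
```

>>> play_rows(plan=[[[1,0,0,0,0],[1,0,0,0,0],[1,0,0,0,0],[1,0,0,0,0],[1,0,0,0,0],[1,0,0,0,0],[1,0,0,0,0],[1,0,0,0,0],[1,0,0,0,0],[1,0,0,0,0]]], grip_force=30)

```text
clock: 4.15
position: [0.537, 0.1991, 0.17]
ee_rot: [0.155, -0.69, 0.155, 0.69]
contact_force: [-1.8, -1.4, 3.6]
width: 0.0156
```

```bash
python3 - <<'E'
from h import *
rel([.5355,.2,.165],-39.7)
E
```

```text
t 4.15 pos [0.537  0.1991 0.17  ] yang -115.3 xaxis [-1.1e-03  1.0e-04 -1.0e+00] q [0.233 0.313 1.608 0.    1.221 2.245] F [-1.8 -1.4  3.6] w 0.01557307400681666
shift tool [ 0.005  -0.0002  0.0018]
tool axes
 [[-0.001 -0.427 -0.904]
 [ 0.    -0.904  0.427]
 [-1.     0.     0.001]]
turn about x (deg) [np.float64(-75.59680912751458), np.float64(104.40319087248542)]
```

>>> play_rows(plan=[[[1,0,0,0,-5],[1,0,0,0,-10],[1,0,0,0,-15],[1,0,0,0,-20],[1,0,0,0,-25],[1,0,0,0,-30],[1,0,0,0,-35],[1,0,0,0,-40]]])

```text
clock: 4.95
position: [0.5372, 0.2003, 0.17]
ee_rot: [-0.091, -0.701, -0.092, 0.701]
contact_force: [-0.8, 2.1, 2.7]
width: 0.0155
```

```bash
python3 - <<'E'
from h import *
rel([.5355,.2,.165],-39.7)
E
```

```text
t 4.95 pos [0.5372 0.2003 0.17  ] yang -75.12 xaxis [-8.0e-04  2.5e-03 -1.0e+00] q [0.234 0.314 1.608 0.003 1.22  1.544] F [-0.8  2.1  2.7] w 0.015485045016367154
shift tool [ 0.005  -0.0001  0.0017]
tool axes
 [[-0.001  0.257 -0.966]
 [ 0.002 -0.966 -0.257]
 [-1.    -0.003  0.   ]]
turn about x (deg) [np.float64(-35.419985641408516), np.float64(144.58001435859148)]
```

>>> play_rows(plan=[[[1,0,0,0,-5],[1,0,0,0,-10],[1,0,0,0,-15],[1,0,0,0,-20],[1,0,0,0,-25],[1,0,0,0,-30],[1,0,0,0,-35.5],[1,0,0,0,-35.5],[1,0,0,0,-35.5]]])

```text
clock: 5.85
position: [0.5366, 0.2013, 0.17]
ee_rot: [0.299, 0.64, 0.302, -0.64]
contact_force: [-3.9, 4.1, 3.2]
width: 0.0153
```

```bash
python3 - <<'E'
from h import *
rel([.5355,.2,.165],-39.7)
im,d=manip.get_image("wrist");cv2.imwrite("pics/w2.png",im[...,::-1])
E
```

```text
t 5.85 pos [0.5366 0.2013 0.17  ] yang -39.7 xaxis [-0.0017  0.004  -1.    ] q [0.235 0.313 1.608 0.005 1.221 0.926] F [-3.9  4.1  3.2] w 0.015331344160377276
shift tool [0.005  0.     0.0017]
tool axes
 [[-0.002  0.769 -0.639]
 [ 0.004 -0.639 -0.769]
 [-1.    -0.004 -0.002]]
turn about x (deg) [np.float64(0.002759279071739229), np.float64(-179.9972407209283)]
```

View pics/w2.png

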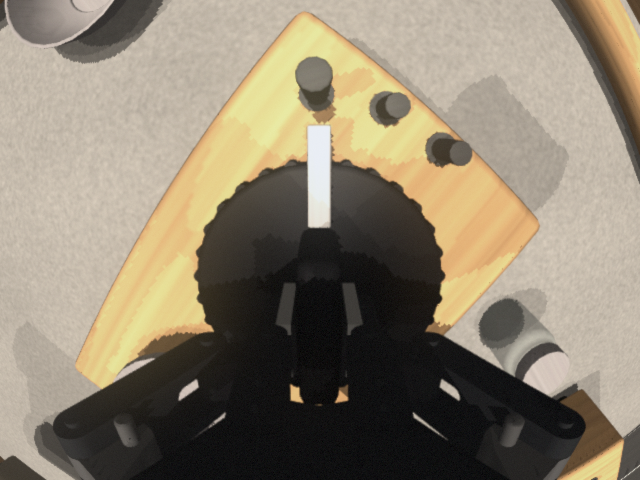

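The pointer (column 319) lines up with the tall pin (base column about 318, top about 314). I'll release and rise.

>>> play_rows(plan=[[[0.5,0,0,0,0],[0,0,0,0,0],[0,0,0,0,0],[0,0,0,0,0],[0,0,0,0,0],[0,0,0,0,0],[0,-0.03,0,0,0],[0,-0.07,0,0,0],[0,-0.11,0,0,0],[0,-0.14,0,0,0],[0,-0.14,0,0,0],[0,-0.14,0,0,0]]])

```text
clock: 7.1
position: [0.5369, 0.2007, 0.3105]
ee_rot: [0.299, 0.641, 0.302, -0.64]
contact_force: [0.2, 0.6, -0.4]
width: 0.0854
```

```bash
python3 - <<'E'
from h import *
rel([.5355,.2,.165],-39.7)
im,d=manip.get_image("wrist");cv2.imwrite("pics/w3.png",im[...,::-1])
im,d=manip.get_image("scene");cv2.imwrite("pics/s3.png",im[...,::-1])
P=cloud("scene",d);I=im.astype(int)
for nm,m0 in(("mill",(P[...,1]>.1)&(P[...,1]<.32)),("flaker",(P[...,1]<-.1)&(P[...,1]>-.35))):
  im0=np.load("scene0.npz")
  for tag,(J,Q) in {"before":(im0["im"].astype(int),cloud("scene",im0["d"])),"now":(I,P)}.items():
    m=m0&(Q[...,0]>.5)&(Q[...,0]<.66)&(J.min(-1)>120)&(J.max(-1)-J.min(-1)<40)&(Q[...,2]>.145)&(Q[...,2]<.17)
    if m.sum(): print(nm,tag,m.sum(),Q[m].mean(0).round(4))
E
```

```text
t 7.1 pos [0.5369 0.2007 0.3105] yang -39.7 xaxis [-3.0e-04  4.4e-03 -1.0e+00] q [0.234 0.24  1.362 0.004 1.539 0.926] F [ 0.2  0.6 -0.4] w 0.08535033619659975
shift tool [ 0.1455 -0.0002  0.0019]
tool axes
 [[-0.     0.769 -0.639]
 [ 0.004 -0.639 -0.769]
 [-1.    -0.003 -0.003]]
turn about x (deg) [np.float64(0.002047903181704669), np.float64(-179.99795209681832)]
mill before 109 [0.5841 0.1764 0.1594]
mill now 113 [0.5695 0.2417 0.1594]
flaker before 58 [ 0.5726 -0.2512  0.1588]
flaker now 59 [ 0.5727 -0.2512  0.1591]
```

View pics/w3.png

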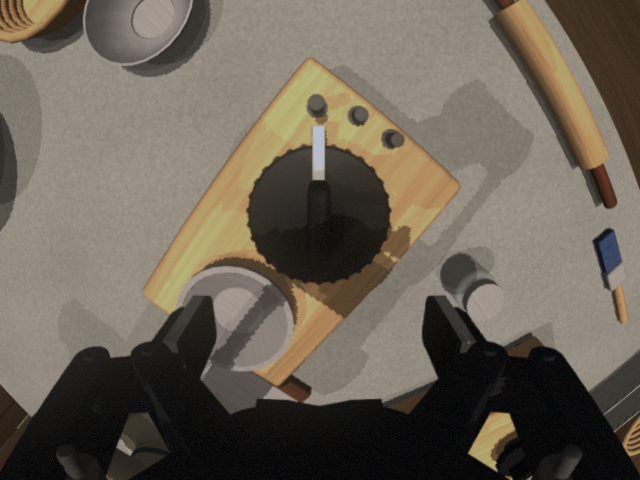

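View pics/s3.png

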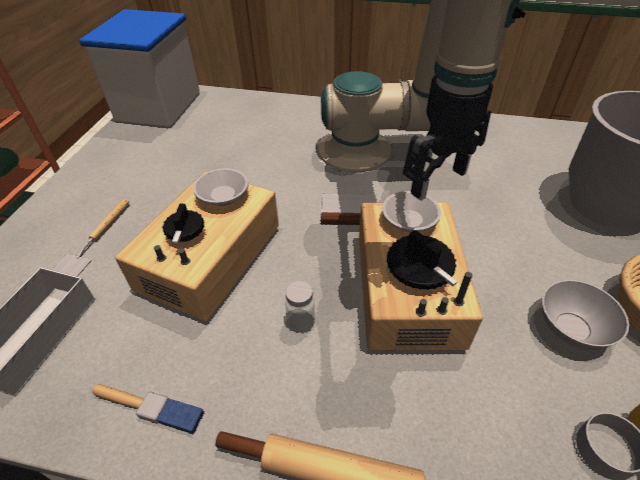

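The wrist view shows the pointer at column 319, right beneath the tall pin at (317,105). In the scene view the pointer at (445,277) aims at the tall pin at (463,290). The flaker is unchanged and the arm is clear.

```bash
python3 -c "
from rig import manip
print(manip.sign_off())"
```

```text
the job is handed in; nothing more can be done
None
```

I gripped the mill's large wheel by its bar, turned it about 75.5° anticlockwise to line the pointer up with the tall pin (the leftmost), then let go and rose clear. The job was handed in at about 7.2 s.

- **Alignment:** the last wrist picture shows the pointer at column 319 and the pin top at column 317, which I judge to be within about 2° of in line. A depth check of the pointer's middle gave the bearing as about 51°, against 50° for the pin.
- **Flaker:** its pointer reads within 0.1 mm of where it started in the scene camera.
- **Contact:** the gripper was fully open 0.31 m above the table, with a contact force of about 0.8 N, which is sensor noise.

No check failed. Fitting a circle to the wheel's disc gave unreliable centres (radius 76–84 mm instead of 60 mm), so I took the wheel's axis from the bar instead. The two cameras agreed on it to within 1 mm.

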